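# Find the loose terminal bolt of a welding power source and hold its cap open

### The arm

A 6-joint arm with a two-finger parallel gripper is mounted at the origin on the work surface. World frame = base frame: x ahead of the robot, y to its left, z up, the work surface at z = 0. Lengths are in m, angles in rad, forces in N, time in s.
With the tool pointing down it reaches from about 0.275 to 1 m from the base axis. Payload 8.4 kg.
Tool frame: the origin (TCP) lies on the centre line of the jaws, within the pads' length; the fingertips stand 17 mm ahead of it and the grasp point (between the pads) lies 2 mm behind it (bot.tcp_to_tips is the y of the fingertips in the tool frame, in m); y points along the fingers, z is the direction in which the jaws open and shut, and the axes are right-handed (so a half turn about y gives the same grasp; the last joint's range is limited). The gripper opens to 85 mm and grips with 20 to 120 N. Pads are 22 mm wide; open, the fingers measure 114 mm over their backs; the gripper's body (76 mm by 85 mm) begins 54 mm behind the grasp point. The pads swing forward as they close: fully open they stand 13 mm farther back than shut.
Start: joints at [-1.152, 0.353, 1.633, -0, 1.155, -0.002], TCP at [0.255, -0.57, 0.219] pointing down, gripper open.
Joint ranges: [-2.63, 2.63], [-0.92, 2.1], [0.06, 2.66], [-1.3, 4.44], [0, 2.69], [-3.02, 3.02]. Speed limits (rad/s): [2.22, 2.22, 2.79, 3.14, 3.14, 3.14].

### API

Orientations are given as a unit quaternion [x, y, z, w].
In Python, from workcell import bot, hand, kinematics, get_obs, vision, hand_in gives the robot as it stands. The module is installed in compiled form; this text tells all that it offers. Calls block until the motion is done:
- bot.reach(position, orientation): joint-space move of the TCP to a pose.
- bot.servo_line(position, ori=None, velocity=0.15): straight line of the TCP; ori=None keeps the orientation; velocity is the mean speed in m/s.
- bot.goto_joints(angles): joint-space move.
- hand.move_gripper(opening, strength=None): finger opening in m; strength is the grip in N (None keeps the last); returns when the fingers have stopped.
- bot.dwell(seconds).
- kinematics.solve_ik(position, orientation): joint angles nearest the present ones, or None.
- get_obs(): the state.
- vision.read_camera(name): name is "scene" or "top"; returns a dict with "frame" (400x640x3 uint8, red, green, blue), "intrinsics" (3x3 intrinsics, pixels), "view" (4x4, takes a point from world to camera coordinates). Camera axes: x right, y down, z forward; pixel columns grow to the right and rows downward; lengths in m; the calibration is good to about 2 mm. A picture is of the moment at which its call begins. There is no depth.
A pose or a line that the arm cannot do raises bot.IKError and nothing moves.
- hand_in(): hands the job in, once; it reports no verdict.
The state is a dict: "time_s": time; "joint_pos": joint angles; "joint_vel": joint speeds; "joint_efforts": joint torques, N m; "position": TCP position; "orientation": TCP orientation; "wrist_force": force on the tool from outside, world axes, zero at the start; "ft_torque": the same for the moment, N m; "gripper_width": finger opening in m.
Only numpy, scipy, OpenCV 4.12 (cv2) and the standard library are available. Lean on these libraries where they do the work, as an engineer would, in place of code of your own. Each camera call takes 0.05 s, during which the arm holds its last target. There are 200 camera calls.

### The job

The welding power source on the bench has one loose bolt among its three terminals: before touching any bolt, push the black shorting plug fully home into the service socket on the machine's deck and let go of it. Then tap the ends of the three bolts, which stand up through their hinged caps, until you find the one that sinks and stays down, and lift only that bolt's cap, at least 45 degrees open. The program finishes while still holding that cap open for the fitter: do not let it fall shut, keep the other two caps shut and leave everything else lying where it is.

Things in the scene. Friction and masses are not known exactly. Their poses are not given: they have to be found in the camera images.
- plug_center (a point): shorting plug: black plastic hood 40 (x) by 32 (y) by 58 mm tall over a brass contact block 32 (x) by 24 (y) by 16 mm with tapered foot; stands upright on the bench on its contacts, 74 mm tall, about 160 g. Point: its centre, 37 mm above its foot; z up; same after a half turn about z. Gripped across y, at this height or up to 15 mm higher, the fingers clear the socket when it is home.
- socket (a point): service socket: black block 60 by 54 by 26 mm on the machine's deck with a chamfered hole 34 (x) by 26 (y) mm, 19 mm deep. Point: centre of the hole's mouth, 96 mm above the bench; z up. The plug goes in straight down, centred, its x along this x either way round, 16 mm deep until the hood rests on the block, its centre then 21 mm above this point. x, y, z are also the whole machine's axes.
- bolt_a_end (a point): end of the left-hand (+y) terminal bolt, an upright steel stud 12 mm across that stands 14 mm out of its cap's window; point: middle of the end face, 130 mm above the bench at the start. The bolts stand 75 mm apart in a row along y and look alike. The machine (grey case without hood, 416 by 330 mm, deck 70 mm above the bench) stands fast; its x points away from the robot.
- bolt_a (a joint): how far that bolt is pushed down (m): 0 at the start. A tight bolt gives less than 1 mm; the loose one, which may be any of the three, slides down about 5 mm under a tap of 3 to 5 N and stays down.
- cap_a_tab (a point): lifting tab of that bolt's cap: upright fin 12 thick (y), 18 long (x), 32 mm high on the front (-x) end of a grey plastic cap 92 (x) by 40 (y) by 32 mm. Point: mid thickness and length, 22 mm above the cap's top face, 10 mm below the tab's upper edge; pinch here across y. Axes turn with the cap. Its hinge axis runs along y; with the cap shut it lies 81 mm towards +x and 24 mm below this point.
- cap_a (a joint): opening of that cap (rad): 0 shut, grows as its front end is lifted up and over, away from the robot; stop at 1.35. A light spring (about 1 N at the tab) shuts it when let go.
- bolt_b_end (a point): end of the middle terminal bolt, an upright steel stud 12 mm across that stands 14 mm out of its cap's window; point: middle of the end face, 130 mm above the bench at the start. The bolts stand 75 mm apart in a row along y and look alike. The machine (grey case without hood, 416 by 330 mm, deck 70 mm above the bench) stands fast; its x points away from the robot.
- bolt_b (a joint): how far that bolt is pushed down (m): 0 at the start. A tight bolt gives less than 1 mm; the loose one, which may be any of the three, slides down about 5 mm under a tap of 3 to 5 N and stays down.
- cap_b_tab (a point): lifting tab of that bolt's cap: upright fin 12 thick (y), 18 long (x), 32 mm high on the front (-x) end of a grey plastic cap 92 (x) by 40 (y) by 32 mm. Point: mid thickness and length, 22 mm above the cap's top face, 10 mm below the tab's upper edge; pinch here across y. Axes turn with the cap. Its hinge axis runs along y; with the cap shut it lies 81 mm towards +x and 24 mm below this point.
- cap_b (a joint): opening of that cap (rad): 0 shut, grows as its front end is lifted up and over, away from the robot; stop at 1.35. A light spring (about 1 N at the tab) shuts it when let go.
- bolt_c_end (a point): end of the right-hand (next to the socket) terminal bolt, an upright steel stud 12 mm across that stands 14 mm out of its cap's window; point: middle of the end face, 130 mm above the bench at the start. The bolts stand 75 mm apart in a row along y and look alike. The machine (grey case without hood, 416 by 330 mm, deck 70 mm above the bench) stands fast; its x points away from the robot.
- bolt_c (a joint): how far that bolt is pushed down (m): 0 at the start. A tight bolt gives less than 1 mm; the loose one, which may be any of the three, slides down about 5 mm under a tap of 3 to 5 N and stays down.
- cap_c_tab (a point): lifting tab of that bolt's cap: upright fin 12 thick (y), 18 long (x), 32 mm high on the front (-x) end of a grey plastic cap 92 (x) by 40 (y) by 32 mm. Point: mid thickness and length, 22 mm above the cap's top face, 10 mm below the tab's upper edge; pinch here across y. Axes turn with the cap. Its hinge axis runs along y; with the cap shut it lies 81 mm towards +x and 24 mm below this point.
- cap_c (a joint): opening of that cap (rad): 0 shut, grows as its front end is lifted up and over, away from the robot; stop at 1.35. A light spring (about 1 N at the tab) shuts it when let go.
- tin: bystander, to be left where it is: open steel tin, 72 mm across, 65 mm tall; origin under its centre
- t_joint: bystander, to be left where it is: welded T piece of dark steel, 100 by 160 by 70 mm; origin under its centre
- plate: bystander, to be left where it is: flat dark steel plate with a weld bead, 80 by 120 by 8 mm; origin under its centre
- meter: bystander, to be left where it is: handheld test meter, 75 by 155 by 34 mm; origin under its centre
- spanner: bystander, to be left where it is: steel spanner 170 mm long, 8 mm thick, lying on the machine's deck in front of the bolts; origin under its centre
- lug: bystander, to be left where it is: spare copper cable lug, 50 mm long, 10 mm thick, on the machine's deck behind the socket; origin under its centre
There are look-alikes about, which are no part of the job. There is more than one size of the part that bears plug_center; the job needs the smallest.

How it is judged:
By the outcome, as a careful person would: the job done as asked, in the order asked, and still so for the second after the job is handed in, while the arm keeps its last pose, push and grip.
It also fails if it takes over 72 s, if anything falls off the work surface, if the arm or the gripper's body presses on something with over 40 N, if the wrist force passes 120 N, or if a joint passes its speed limit or range.

## Working session

There is one attempt and no reset: what is moved stays moved. The work goes in short steps, each a Python script; the robot and the scene stay as the last script left them, time stands still between calls to the robot, and variables do not carry over. Pictures are saved under pics/ and viewed, about 8 in all and at most 12, crops included, and the job is handed in when it is done.

```bash
mkdir -p pics; python3 - <<'E'
from workcell import bot, hand, kinematics, get_obs, vision
import cv2,numpy as np
for n in("scene","top"):
    d=vision.read_camera(n); cv2.imwrite(f"pics/{n}0.png",d["frame"][:,:,::-1]); np.savez(f"{n}0.npz",**d)
    print(n,np.round(d["intrinsics"],1).tolist(),np.round(d["view"],4).tolist())
o=get_obs();print(o["time_s"],o["orientation"],o["wrist_force"],bot.tcp_to_tips)
E
```

```text
scene [[369.7, 0.0, 318.5], [0.0, 369.7, 201.0], [0.0, 0.0, 1.0]] [[-0.7143, 0.6994, -0.0245, 0.4331], [0.4076, 0.3874, -0.8269, -0.1315], [-0.5689, -0.6007, -0.5618, 1.7822], [0.0, 0.0, 0.0, 1.0]]
top [[402.5, 0.0, 325.9], [0.0, 402.5, 199.6], [0.0, 0.0, 1.0]] [[-0.017, -0.9998, 0.0094, -0.0091], [-0.9916, 0.0156, -0.1284, 0.5797], [0.1282, -0.0115, -0.9917, 1.1772], [0.0, 0.0, 0.0, 1.0]]
0.1 [-0.14779274  0.69193749 -0.69108577  0.14758142] [-0.19639075  1.2998543   0.10877215] 0.017
```

View pics/scene0.png

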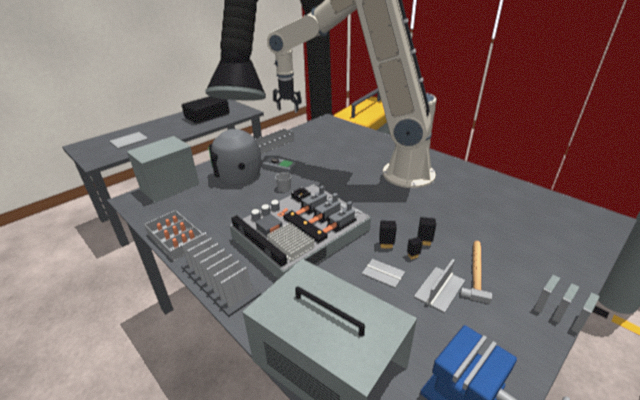

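View pics/top0.png

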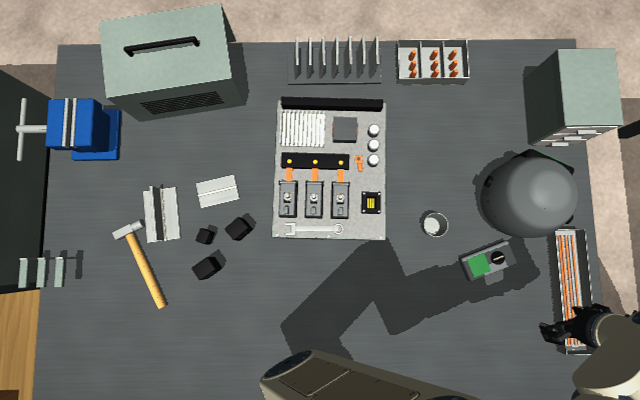

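```bash
cat > h.py <<'E'
import numpy as np,cv2
def load(n): return dict(np.load(f"{n}0.npz"))
def ray(d,uv):
    V=d["view"];R=V[:3,:3];c=-R.T@V[:3,3]
    r=R.T@np.linalg.inv(d["intrinsics"])@np.array([*uv,1.]); return c,r
def onz(d,uv,z):
    c,r=ray(d,uv); return c+r*(z-c[2])/r[2]
def proj(d,p):
    q=d["view"][:3,:3]@np.asarray(p)+d["view"][:3,3]; k=d["intrinsics"]@q; return k[:2]/k[2]
E
python3 - <<'E'
from h import *
t=load("top");s=load("scene")
cr=lambda d,x,y,w,h,f:cv2.resize(d["frame"][y:y+h,x:x+w,::-1],None,fx=f,fy=f,interpolation=cv2.INTER_CUBIC)
a=cr(t,185,205,80,80,5);b=cr(t,270,170,120,75,6.666);c=cr(s,370,205,80,80,5)
a=np.hstack([a,c]);b=cv2.resize(b,(800,500));
cv2.imwrite("pics/cropA.png",a);cv2.imwrite("pics/cropB.png",b)
for uv in((206,236),(240,227),(209,264)): print(uv,onz(t,uv,.074))
for uv in((289,197),(315,198),(341,199),): print(uv,onz(t,uv,.130))
print(onz(t,(371,202),.096), onz(s,(415,242),.074))
E
```

```text
(206, 236) [0.4744042  0.32928063 0.074     ]
(240, 227) [0.49874969 0.2316993  0.074     ]
(209, 264) [0.39444247 0.3190424  0.074     ]
(289, 197) [0.57646907 0.08502786 0.13      ]
(315, 198) [0.57252015 0.01266736 0.13      ]
(341, 199) [ 0.56856894 -0.05973526  0.13      ]
[ 0.56295343 -0.14740249  0.096     ] [0.48445608 0.3471173  0.074     ]
```

View pics/cropA.png

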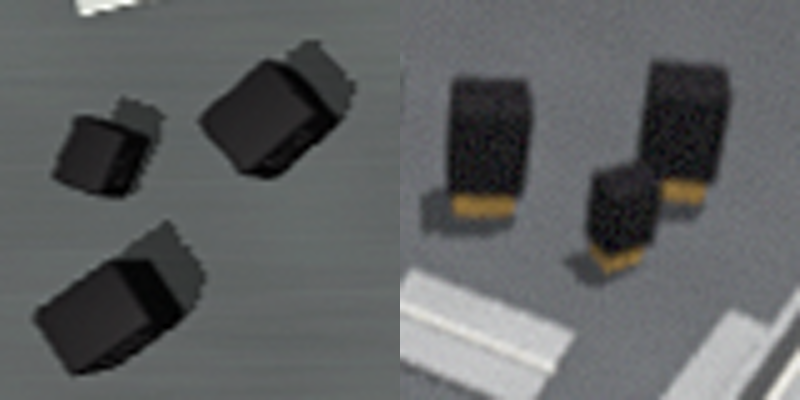

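View pics/cropB.png

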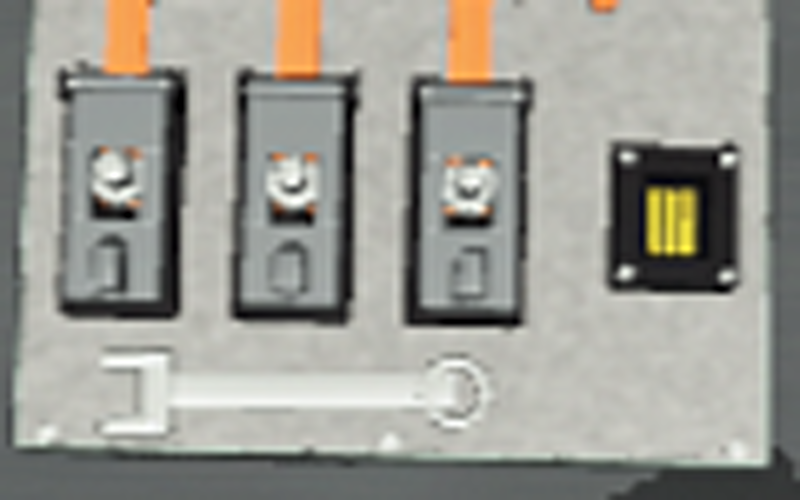

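```bash
python3 - <<'E'
from h import *
t=load("top");s=load("scene")
print("cam",ray(t,(0,0))[0],ray(s,(0,0))[0])
F=8
def up(d,x,y,w,h): return cv2.resize(d["frame"][y:y+h,x:x+w],None,fx=F,fy=F,interpolation=cv2.INTER_CUBIC),(x,y)
def px(p,o): return ((np.asarray(p,float)+.5)/F-.5)+np.array(o)
def blobs(mask,o,amin,tag,d,z):
    cs,_=cv2.findContours(mask.astype(np.uint8),cv2.RETR_EXTERNAL,cv2.CHAIN_APPROX_NONE)
    for c in cs:
        A=cv2.contourArea(c)/F/F
        if A<amin: continue
        M=cv2.moments(c);cen=px((M["m10"]/M["m00"],M["m01"]/M["m00"]),o)
        B=np.array([onz(d,px(q,o),z)[:2] for q in cv2.boxPoints(cv2.minAreaRect(c))])
        e1,e2=B[1]-B[0],B[2]-B[1]
        print(tag,"A%.1f"%A,"cen",cen.round(2),"W",onz(d,cen,z)[:2].round(4),"boxc",B.mean(0).round(4),"sz",[round(float(np.linalg.norm(e)),4) for e in(e1,e2)],"yaw",[round(float(np.degrees(np.arctan2(e[1],e[0])))%180,1) for e in(e1,e2)])
i,o=up(t,192,222,30,28);g=i.mean(2); print(t["frame"][226:247:2,194:218].mean(2).round().astype(int))
blobs((g>27)&(g<56),o,20,"plugtop",t,.074)
blobs(g<56,o,20,"plugsil",t,.074)
i,o=up(t,358,186,26,32);g=i.mean(2);m=i.max(2)
blobs(m<75,o,50,"block",t,.096)
blobs((g>100)&(np.ptp(i,axis=2)<60)&(cv2.dilate((m<75).astype(np.uint8),np.ones((9,9)))*0+1>0),o,1,"screw",t,.097)
blobs((i[...,0].astype(int)-i[...,2]>60),o,5,"yellow",t,.096-.019)
i,o=up(t,274,176,84,48);g=i.mean(2)
blobs((g>95)&(g<165)&(np.ptp(i,axis=2)<30),o,60,"cap",t,.116)
i,o=up(t,280,188,74,20)
blobs(i.min(2)>190,o,3,"bolt",t,.130)
j=t["frame"][190:206,280:300].mean(2).round().astype(int); print(j)
E
```

```text
cam [ 0.42374079 -0.00463307  1.2418809 ] [1.37683611 0.8185706  0.90308027]
[[100 100 100 100 100 100 101 101 101 101 100 100 100 104  75  53  55  54
   53  57  59  58  88 100]
 [100 100 100 101 101  84  55  42  37  48  70  78  97  76  55  55  54  55
   55  55  56  55  54  55]
 [ 98  98  98  99 102  66  31  32  33  35  34  26  17   9   9  18  36  52
   58  56  56  54  52  85]
 [100 101 100 103  69  35  30  33  32  35  36  37  37  39  42  31  11   8
    8  10  24  48  51  84]
 [ 99  99 101  67  35  31  33  35  35  36  37  38  39  41  34  14   8   6
    9   5  29  49  83  98]
 [ 99 100  64  29  33  34  35  36  36  37  39  39  44  34  17  11  14  11
    5  20  46  84 100  98]
 [103  91  54  33  33  35  36  36  38  39  40  41  36  20  14  13  12   7
   10  43  86 101 101  99]
 [ 99  66  30  31  35  36  37  39  39  41  42  40  22  13  13  18  10   9
   42  84  98  99  98  98]
 [ 97  98  97  96  78  54  40  32  38  43  41  26   8   7   7   8   3  41
   51  85 100  98  99  99]
 [100  99  99 100 101 101 102 101  99  99  82  71  56  45  46  44  83 100
  101 101 100  99 100 100]
 [ 98  98  97
[... 2283 characters left out ...]
  28 108
  173 188]
 [137 159 159 128 209 232 197 144 200 234 214 173 157 163  96  29  28 105
  174 186]
 [128 160 162 101  92 190 231 233 239 201 135 142 158 163  96  29  28 105
  172 185]
 [127 160 163 101  29  78 114 156 131 159 155 152 158 164  96  30  25 107
  171 184]
 [129 159 162 102  23  26  37  52  43  49 108 149 160 163  97  30  24 155
  190 183]
 [129 172 169 113  50  36  37  38  18   2  88 147 160 165  99  30  22 154
  188 182]
 [129 162 162 156 156 157 158 158 158 155 157 171 180 154  78  31  18 154
  191 186]
 [136 160 158 160 161 164 165 165 164 161 160 161 163 145  76  31  17 155
  192 189]
 [139 159 159 160 162 122  90  91 142 162 160 159 162 144  77  31  16 154
  189 184]]
```

```bash
cat >> h.py <<'E'
from scipy.spatial.transform import Rotation as Ro
def down(ang,cur=None):
    """tool down, jaw axis z at heading ang (rad); the half turn needing least last-joint travel is left to caller"""
    z=np.array([np.cos(ang),np.sin(ang),0]);y=np.array([0,0,-1.]);x=np.cross(y,z)
    return Ro.from_matrix(np.c_[x,y,z]).as_quat()
E
python3 - <<'E'
from h import *
from workcell import bot, hand, kinematics, get_obs
t=load("top")
q=np.array([(78,117),(53,178),(108,195),(127,133)])/5-.5+[185,205]
W=np.array([onz(t,p,.074)[:2] for p in q]);e1=W[1]-W[0];e2=W[3]-W[0]
print(W.mean(0),np.degrees(np.arctan2(*e1[::-1]))%180,np.degrees(np.arctan2(*e2[::-1]))%180,[np.linalg.norm(e) for e in(e1,e2)])
c=W.mean(0); R=Ro.from_quat(get_obs()["orientation"]).as_matrix();print(R.round(2).tolist())
for a in(68,248):
    for p,n in(([*c,.2],a),([.563,-.147,.2],a+20)): 
        j=kinematics.solve_ik(np.array(p),down(np.radians(n))); print(n,None if j is None else np.round(j,2))
E
```

```text
[0.47560096 0.33849856] 158.77864670831255 71.15475179499607 [np.float64(0.03742349798732799), np.float64(0.030047217054966897)]
[[-0.91, -0.0, 0.41], [-0.41, 0.0, -0.91], [0.0, -1.0, -0.0]]
68 [ 0.62  0.31  1.74 -0.    1.09 -0.57]
88 [-0.26  0.31  1.75 -0.    1.09 -1.79]
248 [ 0.62  0.31  1.74 -0.    1.09  2.57]
268 [-0.26  0.31  1.75 -0.    1.09  1.35]
```

```bash
python3 - <<'E'
from h import *
from workcell import bot, hand, kinematics, get_obs
s=load("scene"); c=np.array([.4756,.3385]); p=proj(s,[*c,.074]);print("scene top pred",p,"foot",proj(s,[*c,0]))
assert np.hypot(*(p-[415.1,240.5]))<4
o=down(np.radians(69.5))
bot.reach([*c,.24],o); hand.move_gripper(.052,50)
bot.servo_line([*c,.048],velocity=.2); print(get_obs()["wrist_force"])
hand.move_gripper(.0,50); print("w",get_obs()["gripper_width"])
bot.servo_line([*c,.24],velocity=.2); g=get_obs();print(g["gripper_width"],g["wrist_force"],g["time_s"],g["position"])
E
```

```text
scene top pred [414.30934796 239.64225731] foot [411.77660071 255.70530086]
[ 0.25677801 -0.22821279 -0.18205814]
w 0.03036115449010512
0.03041978555212256 [-0.86136787  0.11530835 -1.59352486] 6.325 [0.47490698 0.33801036 0.23873679]
```

```bash
cat > look.py <<'E'
from h import *
from workcell import vision
def snap(tag,rt,rs,f=8):
    out=[]
    for n,r in(("top",rt),("scene",rs)):
        d=vision.read_camera(n);np.savez(f"{n}_{tag}.npz",**d);x,y,w,h=r
        out.append(cv2.resize(d["frame"][y:y+h,x:x+w,::-1],None,fx=f,fy=f,interpolation=cv2.INTER_CUBIC))
    cv2.imwrite(f"pics/{tag}.png",np.hstack(out))
E
python3 - <<'E'
from look import *
from workcell import bot, hand, get_obs
o=down(np.radians(87.8)); c=[.563,-.147]
bot.reach([*c,.24],o); bot.servo_line([*c,.170],velocity=.15)
g=get_obs();print(g["position"],g["time_s"],g["gripper_width"])
s=load("scene");print(proj(s,[.563,-.147,.096]),proj(s,[.563,-.147,.122]))
snap("over",(345,170,50,60),(275,160,50,60))
E
```

```text
[ 0.56350133 -0.14673545  0.17049799] 8.7333 0.03077424420172262
[300.16932902 191.56302347] [299.82992812 186.10560569]
```

View pics/over.png

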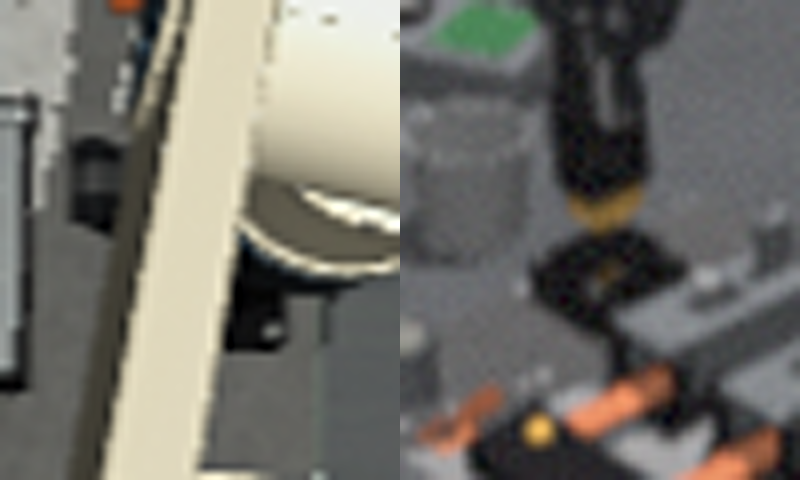

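```bash
python3 - <<'E'
from h import *
f=12
def box(cx,cy,yaw,hx,hy,z):
    R=np.array([[np.cos(yaw),-np.sin(yaw)],[np.sin(yaw),np.cos(yaw)]])
    return [np.r_[R@[sx*hx,sy*hy]+[cx,cy],z] for sx,sy in((1,1),(1,-1),(-1,-1),(-1,1))]
def draw(n,file,o,w,h,boxes):
    d=dict(np.load(file));x,y=o
    im=cv2.resize(d["frame"][y:y+h,x:x+w,::-1],None,fx=f,fy=f,interpolation=cv2.INTER_CUBIC)
    im=cv2.convertScaleAbs(im,alpha=1.5,beta=20)
    for b,c in boxes:
        q=np.array([((proj(d,p)-o+.5)*f) for p in b]).round().astype(int); cv2.polylines(im,[q],True,c,1)
    return im
Y=np.radians(-2.2);c=(.563,-.147);t=(.5635,-.1467)
S=[(box(*c,Y,.030,.027,.096),(0,255,0)),(box(*c,Y,.030,.027,.070),(0,120,0)),(box(*c,Y,.017,.013,.096),(0,255,255))]
P=[(box(*t,Y,.020,.016,.1385),(255,0,255)),(box(*t,Y,.016,.012,.1385),(255,128,0)),(box(*t,Y,.016,.012,.1225),(255,0,0))]
a=draw("scene","scene_over.npz",(284,170),33,33,S+P)
b=draw("top","top0.npz",(354,186),33,33,S)
cv2.imwrite("pics/ovl.png",np.hstack([a,b]))
E
```

```text
(no output)
```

View pics/ovl.png

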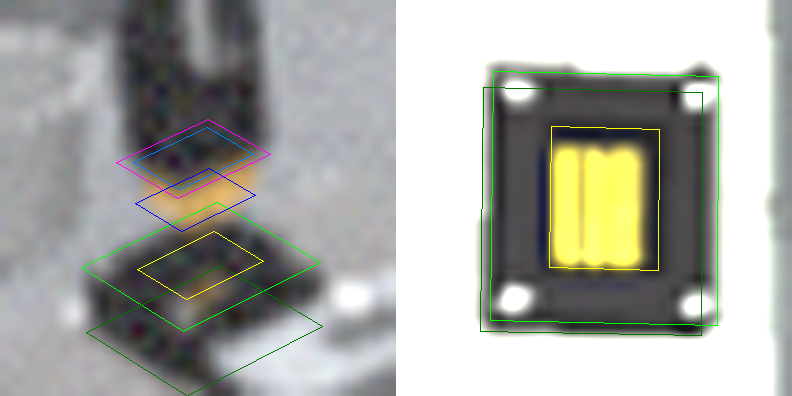

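```bash
cat > ins.py <<'E'
from h import *
from workcell import bot, hand, get_obs
def F():
    return np.mean([ (bot.dwell(.02),get_obs()["wrist_force"])[1] for _ in range(3)],0)
E
python3 - <<'E'
from ins import *
p=np.array([.563,-.1467,.150]); bot.servo_line(p,velocity=.1); f0=F(); print(f0,get_obs()["position"])
for k in range(40):
    p[2]-=.0015; bot.servo_line(p,velocity=.05); f=F()-f0; g=get_obs()["position"]
    print(p.round(4),(g-p).round(4)*1000,f.round(1))
    if f[2]>18: break
    if p[2]<.1265: break
    l=f[:2]; 
    if np.hypot(*l)>1.5: p[:2]+=np.clip(l*.00015,-.0005,.0005)
print(get_obs()["time_s"],get_obs()["gripper_width"])
E
```

```text
[ 0.15776454 -0.55339144 -1.16477599] [ 0.56313585 -0.14675461  0.15038002]
[ 0.563  -0.1467  0.1485] [ 0.2 -0.   0.3] [-0.4  0.5 -0.1]
[ 0.563  -0.1467  0.147 ] [-0.   0.  -0.1] [0.  0.4 0.1]
[ 0.563  -0.1467  0.1455] [-0.  -0.  -0.1] [-0.1 -0.  -0.4]
[ 0.563  -0.1467  0.144 ] [-0.   0.  -0.1] [0.1 0.3 0. ]
[ 0.563  -0.1467  0.1425] [ 0.1 -0.   0. ] [-0.7  0.5  0.1]
[ 0.563  -0.1467  0.141 ] [ 0.8 -0.1  0.8] [-0.1  1.6  7. ]
[ 0.563  -0.1465  0.1395] [ 0.6 -0.5  0.3] [ 1.3 -2.   2.4]
[ 0.5632 -0.1468  0.138 ] [ 0.2 -0.2 -0.1] [ 2.1 -3.1  0.7]
[ 0.5635 -0.1472  0.1365] [-0.2  0.1 -0.3] [ 1.7 -1.2 -0.3]
[ 0.5637 -0.1474  0.135 ] [-0.3  0.2 -0.3] [ 2.  -0.3 -0.8]
[ 0.564  -0.1474  0.1335] [-0.4  0.1 -0.3] [ 0.8  0.5 -0.5]
[ 0.564  -0.1474  0.132 ] [-0.2  0.1 -0.1] [ 0.6  0.8 -0.4]
[ 0.564  -0.1474  0.1305] [-0.1  0.  -0.1] [0.3 0.3 0. ]
[ 0.564  -0.1474  0.129 ] [ 0.2 -0.   0.8] [-1.5  1.6  7.4]
[ 0.5638 -0.1472  0.1275] [ 0.8 -0.1  2.1] [-4.1  2.3 18.8]
13.7333 0.03091703321449946
```

```bash
python3 - <<'E'
from ins import *
p=np.array([.5638,-.1473,.1285]); bot.servo_line(p,velocity=.05); print(F())
hand.move_gripper(.052); print(get_obs()["gripper_width"])
p[2]=.20; bot.servo_line(p,velocity=.15); hand.move_gripper(0,60); print(get_obs()["gripper_width"])
p[2]=.177; bot.servo_line(p,velocity=.15); f0=F()
for k in range(14):
    p[2]-=.001; bot.servo_line(p,velocity=.05); f=F()-f0; g=get_obs()["position"]
    if f[2]>1: print(p[2],g[2].round(4),f.round(1))
    if f[2]>18: break
p[2]=.22; bot.servo_line(p,velocity=.2); print(get_obs()["time_s"])
from look import snap
q=[.578,.09,.24]; o=down(np.radians(87.8)); bot.reach(q,o)
snap("plugin",(345,180,50,50),(275,150,50,50)); print(get_obs()["time_s"])
E
```

```text
[-1.80218063  1.71774998 10.06696372]
0.052017219795700814
8.350908091259275e-05
20.525
21.5667
```

View pics/plugin.png

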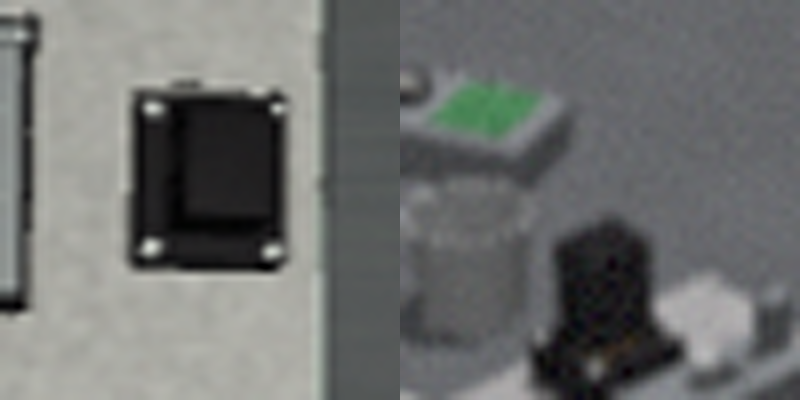

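```bash
python3 - <<'E'
from ins import *
g=get_obs();print(g["position"],g["gripper_width"],g["wrist_force"])
p=np.array([.5638,-.1473,.20]); bot.reach([*p[:2],.22],down(np.radians(87.8))); bot.servo_line(p,velocity=.2); f0=F();print(f0,get_obs()["position"])
for z in(.180,.176,.173,.170,.167,.164,.162,.160,.158,.156):
    p[2]=z; bot.servo_line(p,velocity=.08); f=F()-f0; g=get_obs()["position"]
    print(z,(g-p).round(4),f.round(1))
    if f[2]>18: break
p[2]=.22; bot.servo_line(p,velocity=.2); print(get_obs()["time_s"])
s=dict(np.load("scene_plugin.npz"))
for z in(.08,.096,.154,.16): print(z,(proj(s,[.5638,-.1473,z])-[275,150]+.5)*8+[400,0])
t=dict(np.load("top_plugin.npz"))
for z in(.154,.16): print(z,(proj(t,[.5638,-.1473,z])-[345,180]+.5)*8)
E
```

```text
[0.57796387 0.08848173 0.2395703 ] 0.00012405470455760926 [ 0.40434482 -0.45615099 -0.30711061]
[-0.18804698 -0.29027429  0.29190827] [ 0.56383652 -0.14601822  0.20006857]
0.18 [-0.0001  0.     -0.0002] [ 0.   0.2 -0.4]
0.176 [-0.     -0.0001  0.    ] [-0.   0.4 -0.5]
0.173 [-0.0001 -0.     -0.0001] [0.5 0.9 0.2]
0.17 [-0.0001  0.     -0.0001] [ 0.4  0.9 -0.8]
0.167 [-0.0001  0.     -0.0001] [ 0.5  0.5 -0.1]
0.164 [-0.0001 -0.     -0.0001] [ 0.3  0.5 -0.3]
0.162 [-0.      0.     -0.0001] [ 0.5  0.5 -0.1]
0.16 [-0.0001  0.     -0.0001] [ 0.5  0.3 -0.7]
0.158 [-0.0001  0.     -0.0001] [ 0.1  0.6 -0.1]
0.156 [-0.0001  0.     -0.0001] [-0.1  0.1 -0.5]
26.425
0.08 [605.43765795 363.35368992]
0.096 [603.78326661 336.90509916]
0.154 [597.6157379  238.30542727]
0.16 [596.96200661 227.85428987]
0.154 [232.12738857 156.71042253]
0.16 [234.3697942  154.41685724]
```

```bash
python3 - <<'E'
from ins import *
from look import snap
p=np.array([.5638,-.1473,.158]); bot.servo_line(p,velocity=.2); f0=F();print(f0)
for z in np.arange(.156,.1385,-.0015):
    p[2]=z; bot.servo_line(p,velocity=.08); bot.dwell(.03);f=get_obs()["wrist_force"]-f0
    if f[2]>2.5: print(z,(get_obs()["position"]-p).round(4),f.round(1))
    if f[2]>15: break
print(z); snap("probe",(345,170,50,60),(275,140,50,60)); 
p[2]=.22; bot.servo_line(p,velocity=.2); print(get_obs()["time_s"])
E
```

```text
[ 0.36131741 -0.29999426  0.47125967]
0.141 [ 0.0003 -0.0001  0.0004] [-1.2  0.1  4.7]
0.13949999999999999 [ 0.0005 -0.0002  0.0018] [-4.7  2.1 18.4]
0.13949999999999999
30.9833
```

View pics/probe.png

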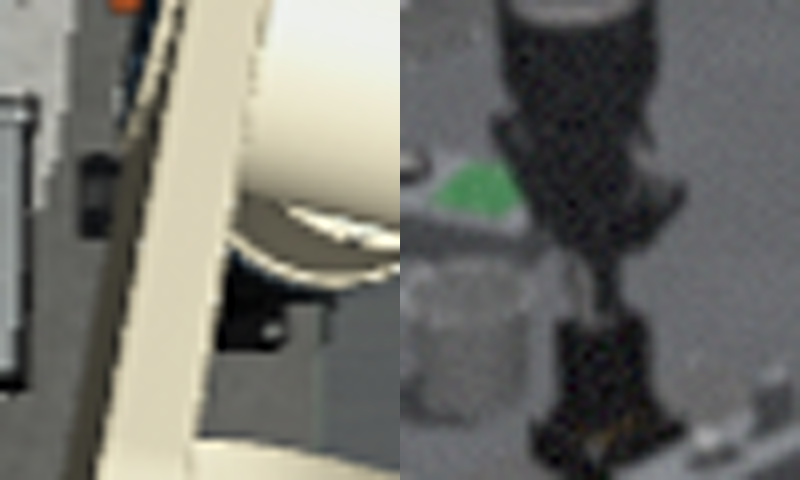

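```bash
python3 - <<'E'
from ins import *
p=np.array([.5638,-.1473,.1425]); bot.servo_line(p,velocity=.2); f0=F()
for z in (.140,.1385,.137,.136):
    p[2]=z; bot.servo_line(p,velocity=.08); bot.dwell(.05);f=get_obs()["wrist_force"]-f0
    print(z,(get_obs()["position"]).round(4),f.round(1))
    if f[2]>42: break
p[2]=.2; bot.servo_line(p,velocity=.25)
q=np.array([.38,-.12,.09]);bot.reach(q,down(np.radians(87.8)))
q[2]=.025;bot.servo_line(q,velocity=.15);f0=get_obs()["wrist_force"]
for z in np.arange(.022,-.02,-.003):
    q[2]=z;bot.servo_line(q,velocity=.1);f=get_obs()["wrist_force"]-f0
    if f[2]>3: print(z,get_obs()["position"],f.round(1));break
q[2]=.2; bot.servo_line(q,velocity=.3); print(get_obs()["time_s"])
E
```

```text
0.14 [ 0.5629 -0.1472  0.1413] [-5.9  1.2 21.8]
0.1385 [ 0.5633 -0.1473  0.1413] [-10.9   2.6  35.6]
0.137 [ 0.5636 -0.1475  0.1413] [-13.6   2.9  46.5]
-0.013999999999999992 [ 0.38026733 -0.12010402 -0.01279148] [-5.8  2.3 35.9]
38.4333
```

```bash
python3 - <<'E'
from ins import *
t=load("top")
for uv in((286.4,194.3),(313.3,196.2),(339.7,197)): print("bolt",onz(t,uv,.130).round(4))
for uv in((286,206.3),(313,207),(340,207.4)): print("tab",onz(t,uv,.148).round(4))
b=np.array([.578,.0175]);u=np.array([np.sin(np.radians(2.5)),np.cos(np.radians(2.5))])
o=down(np.radians(87.5)); first=True
for n,k in(("c",-1),("b",0),("a",1)):
    q=np.r_[b+k*.075*u,.135]
    if first: bot.reach([*q[:2],.16],o);first=False
    bot.servo_line(q,velocity=.2); q[2]=.121; bot.servo_line(q,velocity=.1); bot.dwell(.05)
    f0=np.mean([(bot.dwell(.01),get_obs()["wrist_force"][2])[1] for _ in range(5)]);zc=None;log=[]
    for i in range(22):
        q[2]-=.0006; bot.servo_line(q,velocity=.05); f=get_obs()["wrist_force"][2]-f0; z=get_obs()["position"][2]
        log.append((round(z*1e3,1),round(f,1)))
        if f>2 and zc is None: zc=z
        if f>7 or z<.1105: break
    print(n,q.round(4),zc,log[-14:])
    sunk=z<.1135
    q[2]=.135; bot.servo_line(q,velocity=.15)
    if sunk: print("LOOSE",n);break
print(get_obs()["time_s"])
E
```

```text
bolt [0.5842 0.0922 0.13  ]
bolt [0.5777 0.0173 0.13  ]
bolt [ 0.5743 -0.0562  0.13  ]
tab [0.5485 0.0919 0.148 ]
tab [0.5454 0.0182 0.148 ]
tab [ 0.5431 -0.0556  0.148 ]
c [ 0.5747 -0.0574  0.1108] 0.11620707709296085 [(np.float64(118.6), np.float64(0.4)), (np.float64(118.0), np.float64(0.7)), (np.float64(117.4), np.float64(0.5)), (np.float64(116.9), np.float64(1.9)), (np.float64(116.2), np.float64(2.6)), (np.float64(115.6), np.float64(2.0)), (np.float64(114.9), np.float64(2.3)), (np.float64(114.3), np.float64(2.5)), (np.float64(113.8), np.float64(2.3)), (np.float64(113.1), np.float64(2.1)), (np.float64(112.5), np.float64(1.0)), (np.float64(112.0), np.float64(1.7)), (np.float64(111.8), np.float64(6.8)), (np.float64(111.7), np.float64(12.9))]
LOOSE c
44.4917
```

```bash
python3 - <<'E'
from ins import *
a=np.radians(-2.5);xm=np.array([np.cos(a),np.sin(a),0])
T=np.array([.543,-.056,.1162]); q=get_obs()["position"].copy(); q[2]=.165
bot.servo_line(q,velocity=.2); bot.servo_line([*T[:2],.165],velocity=.2); hand.move_gripper(.034,30)
f0=F(); bot.servo_line(T,velocity=.12); print("down",(F()-f0).round(1))
hand.move_gripper(0,30); g=get_obs(); print("w",g["gripper_width"],g["time_s"],(g["wrist_force"]-f0).round(1))
for th in np.radians(np.arange(7,64,7)):
    d=xm*(.081-.081*np.cos(th)+.024*np.sin(th))+np.array([0,0,.081*np.sin(th)+.024*np.cos(th)-.024])
    bot.servo_line(T+d,velocity=.07); g=get_obs()
    print(round(np.degrees(th)),(g["position"]-T-d).round(4)*1e3,(g["wrist_force"]-f0).round(1),round(g["gripper_width"],4))
    if g["gripper_width"]<.008 or np.linalg.norm(g["wrist_force"]-f0)>30: print("STOP");break
print(get_obs()["time_s"])
from look import snap
snap("open",(265,165,50,60),(280,130,50,60))
E
```

```text
down [ 0.5 -0.4 -0.3]
w 0.011011894432361464 46.5 [1.6 8.6 0.7]
7 [0.8 1.4 0.6] [ 3.   7.9 -3.6] 0.0108
14 [0.8 1.4 0.5] [ 3.8  8.3 -4.6] 0.0109
21 [0.7 1.4 0.4] [ 4.6  8.  -6.5] 0.0112
28 [0.4 1.5 0.1] [ 3.2  7.8 -5.9] 0.0109
35 [ 0.1  1.5 -0.1] [ 2.3  7.9 -6.2] 0.0113
42 [-0.3  1.6 -0.4] [ 1.9  8.  -6.3] 0.0108
49 [-0.6  1.6 -0.6] [ 1.9  8.7 -6.7] 0.0109
56 [-0.9  1.6 -0.7] [-0.5  7.9 -7. ] 0.0113
63 [-1.2  1.6 -0.8] [-1.9  7.7 -5.6] 0.0114
49.2
```

View pics/open.png

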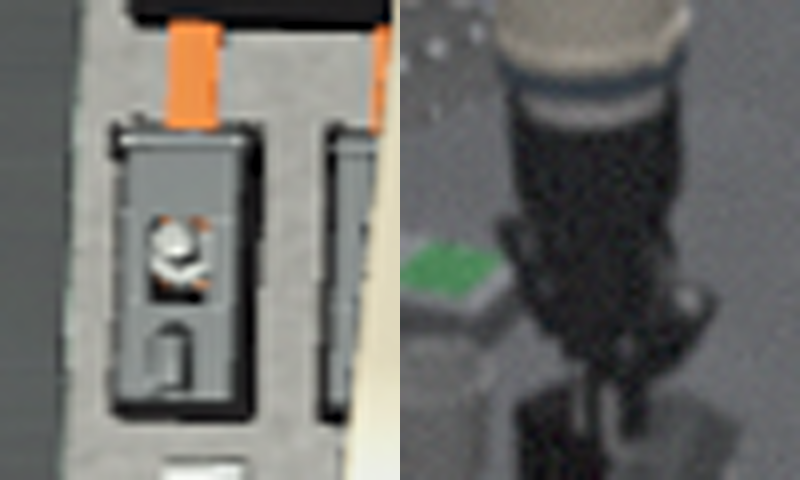

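```bash
python3 - <<'E'
from h import *
d=dict(np.load("scene_open.npz"));i=d["frame"][140:250,235:385,::-1]
cv2.imwrite("pics/open2.png",cv2.convertScaleAbs(cv2.resize(i,None,fx=5,fy=5,interpolation=cv2.INTER_CUBIC),alpha=1.4,beta=10))
E
```

```text
(no output)
```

View pics/open2.png

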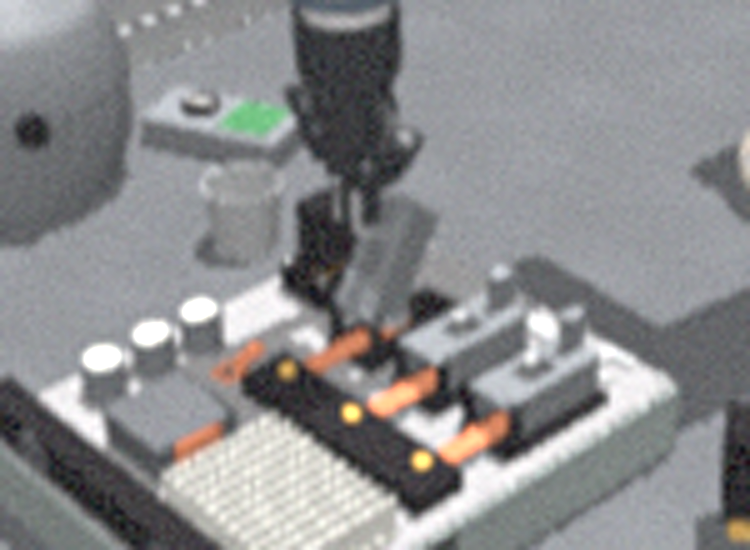

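```bash
python3 - <<'E'
from workcell import get_obs, hand_in
g=get_obs();print(g["time_s"],g["gripper_width"],g["position"]);hand_in()
E
```

```text
49.3 0.011214276126011865 [ 0.60726192 -0.05726135  0.17446244]
the job is handed in; nothing more can be done
```

The job is handed in at 49.3 s. The plug is home, the loose bolt is C (next to the socket), and the gripper is holding its cap open at about 60°.

- **Plug:** I put the smallest of the three plugs into the socket and let go of it before touching any bolt. A later push of 46 N on the hood moved it no further. Its top measured 154 mm above the bench, which is the fully home height.
- **Bolt:** I tapped C first. It gave at about 2.5 N, sank about 5 mm and then stopped hard, so I left A and B alone. I did not tap C a second time to confirm that it stays down.
- **Cap:** I commanded 63° of opening along the hinge arc, and the position error was under 2 mm. The grip reads 11 mm on the 12 mm tab. The last picture shows cap C raised and caps A and B shut. The tin and meter look untouched in it; I did not check the other bystanders one by one.

**Checks that disagreed:**
- **Fingertip length:** The closed fingertips touched the bench with the TCP at z = -13 mm. They are therefore about 13 mm behind the TCP, not 17 mm ahead as stated. I used the measured value for the taps and the tab grip, but the plug had already been gripped nearer its top than planned.
- **Brass tint at the socket:** The scene camera shows a faint brass tint at the socket edge. The measured height says the plug is home.

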